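# Hook and seat the cover of a bench filter unit

## Robot

A 6-joint arm with a two-finger parallel gripper is mounted at the origin on a cart in front of the work surface, level with it; the furniture and walls round the work are solid. World frame = base frame: x ahead of the robot, y to its left, z up, the work surface at z = 0. Lengths are in m, angles in rad, forces in N, time in s.
With the tool pointing down it reaches from about 0.35 to 0.8 m from the base axis. Payload 7.3 kg.
Tool frame: the origin (TCP) lies between the finger pads; the fingertips stand 25 mm ahead of it and the grasp point (between the pads) lies 6 mm ahead of it (r.tip_extent is the distance from the TCP to the fingertips, in m); z points along the fingers, y is the direction in which the jaws open and shut (so a half turn about z gives the same grasp; the last joint's range is limited). The gripper opens to 85 mm and grips with 20 to 120 N. Pads are 22 mm wide; open, the fingers measure 114 mm over their backs; the gripper's body (76 mm by 85 mm) begins 54 mm behind the grasp point. The pads swing forward as they close: fully open they stand 13 mm farther back than shut.
Start: joints at [1.147, 0.342, 1.524, -0, 1.275, -0.146], TCP at [0.144, 0.505, 0.256] pointing down, gripper open.
Joint ranges: [-2.53, 2.53], [-0.77, 2.02], [0.04, 2.7], [-1, 4.14], [0.28, 2.66], [-3.11, 3.11]. Speed limits (rad/s): [2.57, 2.57, 3.14, 3.14, 3.14, 3.14].

## Interface

Orientations are given as a unit quaternion [x, y, z, w].
In Python, from workcell import r, command_gripper, optics gives the robot as it stands. The module is installed in compiled form; this text tells all that it offers. Calls block until the motion is done:
- r.reach(position, orientation): joint-space move of the TCP to a pose.
- r.move_straight(position, orientation=None, speed=0.15, max_force=None): straight line of the TCP; orientation=None keeps the orientation; speed is the mean speed in m/s. With max_force (N) it stops when the force on the tool has changed by that much, and returns True; else False.
- r.movej(angles): joint-space move.
- command_gripper(opening, force=None): finger opening in m; force is the grip in N (None keeps the last); returns when the fingers have stopped.
- r.hold(seconds).
- r.solve_ik(position, orientation): joint angles nearest the present ones, or None.
- r.read_state(): the state.
- optics.get_image(name): name is "side" or "top" or "wrist"; returns (picture, depth): 384x512x3 uint8, red, green, blue; 384x512 float32, m along the optical axis (not along the pixel's ray), 0 where there is no reading.
- optics.camera_model(name): a dict with "K" (3x3 intrinsics, pixels), "k1" (the pictures are not rectified: a ray, as slopes to the right and down, at radius r is drawn at 1 + k1 r^2 times it, then the intrinsics apply), "R" (3x3) and "t" (3): a world point X has camera coordinates R X + t; the wrist camera has in their place "tool_from_camera" (4x4, takes a point from camera to tool coordinates, whose origin is the TCP and whose axes are the flange's). Camera axes: x right, y down, z forward; pixel columns grow to the right and rows downward; lengths in m; the calibration is good to about 2 mm. A picture is of the moment at which its call begins: read the wrist's pose just before it. camera_model takes no time and is no camera call.
A pose or a line that the arm cannot do raises r.PlanningError and nothing moves.
- r.finish_job(): hands the job in, once; it reports no verdict.
The state is a dict: "time_s": time; "joint_positions": joint angles; "dq": joint speeds; "tau": joint torques, N m; "eef_pos": TCP position; "eef_rot": TCP orientation; "contact_force": force on the tool from outside, world axes, zero at the start; "torque": the same for the moment, N m; "grip_width": finger opening in m.
Only numpy, scipy, OpenCV 4.12 (cv2) and the standard library are available. Lean on these libraries where they do the work, as an engineer would, in place of code of your own. Each camera call takes 0.05 s, during which the arm holds its last target.

## Task

Fit the loose cover onto the bench filter unit: take it by its blue handle, tilt it and hook its lip under the ledge, push it back gently against the spring bar there until its raised edge clears the orange catch, then swing it gently down flat and let go so that the spring brings it forward under the catch. Go slowly where parts touch, do not slam the cover down or force anything: feel for the ledge and the spring, and never push on the ledge, spring bar, stops or catch with more than 20 N. Leave the other things on the bench where they are.

Things in the scene. Friction and masses are not known exactly. Their poses are not given: they have to be found in the camera images.
- unit: Bench filter unit, fixed: white box 200 x 154 x 44 mm with a grey cover frame on top. Origin at bench height under the nominal bay centre; x from the orange catch (robot's side) to the ledge (far side), z up. The frame is bolted on in slots and really stands up to 12 mm either way of nominal along x (fixed in a run, not reported): the three points below are nominal, add this shift to them.
- sill: Foam-topped sill rails, black, fixed in the unit; origin at the nominal centre of the bay at sill height, 52 mm over the bench, axes as the unit. Flat rails along both sides and the catch side, on which the cover lies and slides, between side walls 107 mm apart (in y). Seated, it is flat here from x = -55 to +55 mm (plus the shift), lip under the ledge, other end under the catch, held there by the bar's 3.6 N.
- ledge_edge (a point): Nominal middle of the ledge's free edge, at its underside, 10 mm over the sill and 45 mm in x from sill. The ledge is 4 mm thick. The lip goes under it with the cover tilted about 10 to 16 degrees, lip end low; with less tilt (or set down too far from the ledge) the plate fouls the catch, with more the lip jams in the gap.
- bar_face (a point): Nominal middle of the upright face of the steel spring bar under the ledge when free, 51 mm in x from sill. It yields in +x, 0.9 N per mm, no preload, damped (0.08 N per mm/s). Seated cover: 4 mm in. Pushed 10 mm in (9 N) or more, the cover passes the catch; 13 mm in (11.7 N) the lip meets hard stops on both sides of the bar.
- catch_edge (a point): Nominal middle of the free edge of the orange catch, at its top, 49 mm in -x from sill and 12 mm over the sill. The catch is 4 mm thick (underside 8 mm over the sill) and overhangs the inner face of the front wall (x = -55 mm) by 6 mm.
- cover: Loose cover, flat on the bench at the start: white plate 100 mm wide (y), 6 mm thick, 110 mm long with its lip (x), about 0.18 kg (varies by 20 %). Origin at its underside, mid-length; x towards the lip, z up. Blue lip: last 28 mm at the +x end, 96 mm wide, 4 mm thick, underside flush with the plate's.
- cover_grip (a point): Middle of the cover's blue handle, where to grip: 30 mm over the underside. The handle is an upright rib 14 mm thick (x), 64 mm long (y), reaching 42 mm over the underside. Axes as the cover. The lip's end lies 65 mm in +x of this point, the other end 45 mm in -x.
- cover_lip (a point): Middle of the lower edge of the lip's end on the cover (+x end, at the underside, 55 mm from the cover's origin); axes as the cover.
- pcr_rack_yellow_mid (a point): Yellow tube rack, 111 x 72 x 40 mm, bystander; point 20 mm over its underside.
- tip_box_1_mid (a point): Clear pipette tip box, 84 x 128 x 99 mm, bystander; point 20 mm over its underside.
- reservoir_lid_mid (a point): White trough-shaped reservoir, 50 x 138 x 32 mm, bystander; point 20 mm over its underside.

How it is judged:
On the way:
1. the lip is down at the ledge with the cover tilted, lip end low (angle between cover_lip's own z axis and vertical above 0.07 rad and x of cover_lip in the frame of unit above 0.044 m and z of cover_lip in the frame of unit below 0.06 m and z of cover_grip in the frame of unit above 0.082 m), for 0.1 s.
At the end, for the whole second after the job is handed in: The cover lies flat (within 0.03 rad) and fully down on the sill (within 2 mm) in the frame, its lip under the ledge and its other end under the catch, square to the unit (angle between cover_lip's own z axis and vertical below 0.03 rad and z of cover_lip in the frame of unit between 0.05 and 0.054 m and x of cover_lip in the frame of unit between 0.041 and 0.07 m and y of cover_lip in the frame of unit between -0.007 and 0.007 m and angle between the x axis of cover_grip and the x axis of unit, either way round below 0.09 rad); the robot touches nothing.
It fails at once if the cover pushes on the unit's frame (ledge, spring bar, stops, catch, walls) with more than 20 N (contact force between cover and unit above 20 N).
It fails at once if the cover is pressed or slammed on the sill with more than 100 N (contact force between cover and sill above 100 N).
It fails at once if the gripper or arm bears on the unit with more than 25 N (contact force between any of the fingers, the arm and unit above 25 N).
It fails at once if the yellow rack, the tip box or the reservoir is moved by more than 2 cm (distance of any of pcr_rack_yellow_mid, tip_box_1_mid, reservoir_lid_mid from where it was at the start of the episode above 0.02 m).
It also fails if it takes over 58 s, if anything falls off the work surface, if the arm or the gripper's body presses on something with over 40 N, if the wrist force passes 120 N, or if a joint passes its speed limit or range.

## Working session

There is one attempt and no reset: what is moved stays moved. The work goes in short steps, each a Python script; the robot and the scene stay as the last script left them, time stands still between calls to the robot, and variables do not carry over. Pictures are saved under pics/ and viewed, and the job is handed in when it is done.

```bash
ls; mkdir -p pics
python3 - <<'E'
from workcell import r, command_gripper, optics
import cv2,numpy as np
s=r.read_state();print({k:np.round(v,3) for k,v in s.items()}, r.tip_extent)
for n in ["side","top","wrist"]:
    im,d=optics.get_image(n); cv2.imwrite(f"pics/{n}0.png",im[:,:,::-1]); np.save(f"{n}0.npy",d)
    print(n,optics.camera_model(n))
print(r.read_state()["time_s"])
E
```

```text
pics
{'time_s': np.float64(0.0), 'joint_positions': array([ 1.147,  0.343,  1.525,  0.   ,  1.275, -0.146]), 'dq': array([-0.002,  0.002,  0.001,  0.001, -0.   ,  0.001]), 'tau': array([ 0.0000e+00, -4.3367e+01, -2.4602e+01, -0.0000e+00,  8.0000e-03,
        0.0000e+00]), 'eef_pos': array([0.144, 0.505, 0.256]), 'eef_rot': array([ 0.138,  0.99 , -0.001, -0.   ]), 'contact_force': array([0.468, 0.762, 0.103]), 'torque': array([-0.009, -0.036,  0.051]), 'grip_width': np.float64(0.085)} 0.025
side {'K': array([[386.1082118 ,   0.        , 260.21545064],
       [  0.        , 386.1082118 , 193.59744339],
       [  0.        ,   0.        ,   1.        ]]), 'k1': 0.03102610542453524, 'R': array([[-0.97336077, -0.22823027,  0.0219034 ],
       [-0.1675992 ,  0.6430666 , -0.74724551],
       [ 0.1564587 , -0.73101046, -0.66418701]]), 't': array([0.57603631, 0.07705666, 1.05477781])}
top {'K': array([[473.15501587,   0.        , 256.62155537],
       [  0.        , 473.15501587, 185.97582369],
       [  0.        ,   0.        ,   1.        ]]), 'k1': -0.0353240461863432, 'R': array([[ 0.01711552, -0.99983959, -0.00527855],
       [-0.98903254, -0.01615544, -0.14681156],
       [ 0.14670273,  0.00773342, -0.9891504 ]]), 't': array([0.09993386, 0.5482479 , 1.35483918])}
wrist {'K': array([[312.71497247,   0.        , 257.68209733],
       [  0.        , 312.71497247, 194.9366245 ],
       [  0.        ,   0.        ,   1.        ]]), 'k1': -0.044910779683876224, 'tool_from_camera': array([[-3.29457657e-04, -9.45244305e-01, -3.26363439e-01,
         8.35012027e-02],
       [ 9.99999662e-01, -5.57460017e-04,  6.05087264e-04,
         5.99805554e-04],
       [-7.53889859e-04, -3.26363130e-01,  9.45244169e-01,
        -1.16763057e-01],
       [ 0.00000000e+00,  0.00000000e+00,  0.00000000e+00,
         1.00000000e+00]])}
0.15
```

View pics/top0.png

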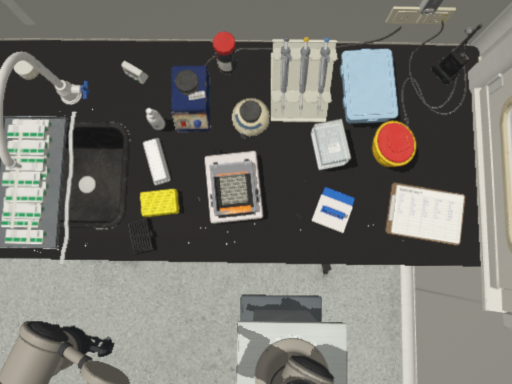

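View pics/side0.png

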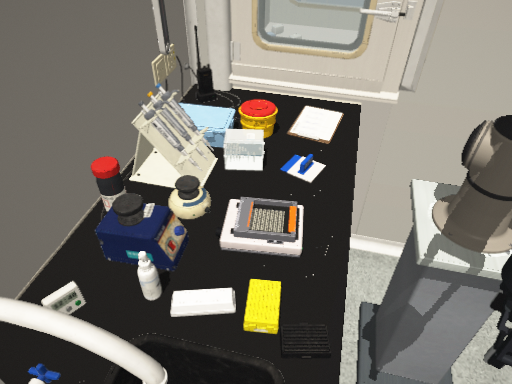

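View pics/wrist0.png

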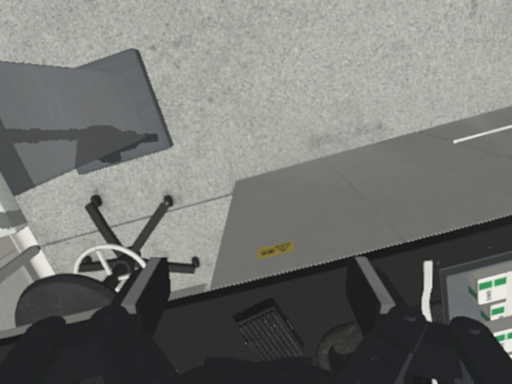

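Top view: the unit is at about (235,187) with its orange catch at row 210 (robot's side). The cover is at (333,210), lip at (338,195) pointing away from the robot, handle at (332,213). Rack is at (159,203), reservoir at (156,161), tip box at (330,144).

```bash
cat > h.py <<'E'
import numpy as np, cv2
from scipy.spatial.transform import Rotation as Ro
def cam(optics,name,state=None):
    c=optics.camera_model(name)
    if name!="wrist":
        R=np.array(c["R"]);t=np.array(c["t"])
        return c["K"],c["k1"],R.T,-R.T@t   # world_from_cam
    T=np.array(c["tool_from_camera"]); Rw=Ro.from_quat(state["eef_rot"]).as_matrix()
    return c["K"],c["k1"],Rw@T[:3,:3],Rw@T[:3,3]+np.array(state["eef_pos"])
def rays(K,k1,uv):
    uv=np.atleast_2d(uv).astype(float)
    d=cv2.undistortPoints(uv.reshape(-1,1,2),np.array(K),np.array([k1,0,0,0,0.])).reshape(-1,2)
    return np.c_[d,np.ones(len(d))]
def on_plane(C,uv,z):
    K,k1,R,o=C; d=rays(K,k1,uv)@R.T
    return o+d*((z-o[2])/d[:,2])[:,None]
def cloud(C,depth):
    K,k1,R,o=C; h,w=depth.shape
    v,u=np.mgrid[:h,:w]; p=rays(K,k1,np.c_[u.ravel(),v.ravel()])*depth.ravel()[:,None]
    P=p@R.T+o; P[depth.ravel()==0]=np.nan
    return P.reshape(h,w,3)
def project(C,X):
    K,k1,R,o=C; p=(np.atleast_2d(X)-o)@R; s=p[:,:2]/p[:,2:]; r2=(s**2).sum(1,keepdims=True)
    s=s*(1+k1*r2); return s*[K[0][0],K[1][1]]+[K[0][2],K[1][2]]
def tri(obs):
    A=np.zeros((3,3));b=np.zeros(3)
    for C,uv in obs:
        K,k1,R,o=C; d=(rays(K,k1,uv)@R.T)[0]; d/=np.linalg.norm(d); M=np.eye(3)-np.outer(d,d); A+=M;b+=M@o
    return np.linalg.solve(A,b)
E
python3 - <<'E'
from workcell import optics
from h import *
im=cv2.imread("pics/top0.png");d=np.load("top0.npy");C=cam(optics,"top");P=cloud(C,d)
hsv=cv2.cvtColor(im,cv2.COLOR_BGR2HSV)
def rep(n,m,lo,hi):
    q=P[m]; q=q[np.isfinite(q[:,0])];print(n,len(q),q.mean(0).round(3),np.percentile(q,5,axis=0).round(3),np.percentile(q,95,axis=0).round(3))
    pts=np.argwhere(m)[:,::-1].astype(np.float32); print(cv2.minAreaRect(pts))
box=np.zeros(d.shape,bool);box[180:240,305:360]=1
rep("blue",box&(hsv[...,0]>100)&(hsv[...,0]<130)&(hsv[...,1]>120)&(hsv[...,2]>60),0,0)
rep("white",box&(hsv[...,1]<60)&(hsv[...,2]>150),0,0)
box[:]=0;box[145:225,200:270]=1
rep("orange",box&(hsv[...,0]>5)&(hsv[...,0]<20)&(hsv[...,1]>150)&(hsv[...,2]>120),0,0)
rep("unit",box&(P[...,2]>0.025),0,0)
for n,b in dict(rack=(185,220,135,185),res=(135,190,140,175),tip=(115,170,308,355)).items():
    box[:]=0;box[b[0]:b[1],b[2]:b[3]]=1;rep(n,box&(P[...,2]>0.012),0,0)
E
```

```text
blue 392 [ 0.511 -0.131  0.014] [ 0.465 -0.177 -0.   ] [ 0.546 -0.091  0.045]
((335.3307189941406, 203.00694274902344), (33.01856994628906, 24.69717788696289), 20.85445785522461)
white 797 [ 0.472 -0.117  0.007] [ 0.431 -0.163  0.001] [ 0.516 -0.07   0.013]
((331.84930419921875, 213.06849670410156), (33.941932678222656, 28.558040618896484), 20.556045532226562)
orange 127 [0.478 0.162 0.065] [0.472 0.13  0.06 ] [0.485 0.208 0.07 ]
((234.67820739746094, 208.78219604492188), (5.2736968994140625, 31.24416732788086), 84.2894058227539)
unit 3535 [0.543 0.179 0.053] [0.455 0.11  0.041] [0.635 0.247 0.069]
((232.80691528320312, 184.06932067871094), (72.73722076416016, 52.5379638671875), 84.2894058227539)
rack 919 [0.494 0.397 0.039] [0.461 0.348 0.023] [0.527 0.446 0.046]
((158.696533203125, 203.1586151123047), (39.46119689941406, 34.058773040771484), 3.3664605617523193)
res 677 [0.619 0.413 0.03 ] [0.564 0.383 0.015] [0.677 0.444 0.037]
((150.95132446289062, 168.04745483398438), (53.936729431152344, 31.174257278442383), 72.29956817626953)
tip 1543 [ 0.673 -0.103  0.087] [ 0.613 -0.154  0.02 ] [ 0.755 -0.059  0.104]
((331.0, 141.5), (53.0, 46.0), 90.0)
```

```bash
cat >> h.py <<'E'
def tool(yaw,tilt=0.):
    """tool y along horizontal yaw direction (cover x), z down, then tilted about cover y (lip end low positive)"""
    c,s=np.cos(yaw),np.sin(yaw)
    y=np.array([c,s,0]);z=np.array([0,0,-1.]);x=np.cross(y,z)
    R=np.c_[x,y,z]
    R=Ro.from_rotvec(tilt*np.array([-s,c,0])).as_matrix()@R
    return Ro.from_matrix(R).as_quat()
def snap(r,optics,tag,show=True):
    s=r.read_state(); im,d=optics.get_image("wrist")
    cv2.imwrite(f"pics/{tag}.png",im[:,:,::-1]); np.savez(f"{tag}.npz",d=d,pos=s["eef_pos"],rot=s["eef_rot"])
def load(optics,tag):
    z=np.load(f"{tag}.npz"); return cv2.imread(f"pics/{tag}.png"),z["d"],cam(optics,"wrist",dict(eef_rot=z["rot"],eef_pos=z["pos"]))
E
python3 - <<'E'
from workcell import r, command_gripper, optics
from h import *
r.reach([0.50,0.13,0.24],tool(0.05)); print(r.read_state()["time_s"],r.read_state()["joint_positions"])
snap(r,optics,"u1")
r.move_straight([0.57,0.13,0.24],speed=0.12); snap(r,optics,"u2")
print(r.read_state()["time_s"])
r.reach([0.50,-0.17,0.24],tool(-0.3)); snap(r,optics,"c1")
r.move_straight([0.45,-0.17,0.24],speed=0.12); snap(r,optics,"c2")
print(r.read_state()["time_s"],r.read_state()["joint_positions"])
for t in ["u1","u2","c1","c2"]:
    pass
a=[cv2.imread(f"pics/{t}.png") for t in ["u1","u2","c1","c2"]]
E
```

```text
2.025 [1.07436922e-01 3.40512061e-01 1.57338010e+00 3.31635096e-04
 1.22766779e+00 5.58932769e-02]
2.8583
4.7 [-5.19759501e-01  2.77187117e-01  1.66491137e+00  1.92607852e-04
  1.19843950e+00 -2.20377268e-01]
```

View pics/u1.png

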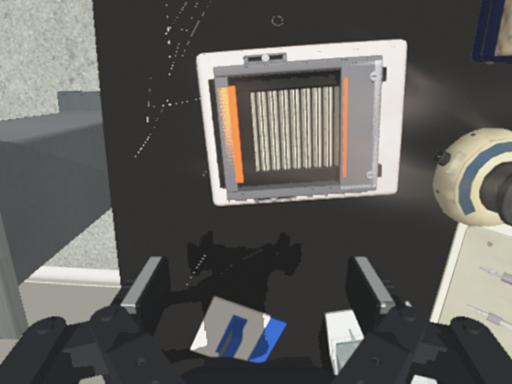

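View pics/u2.png

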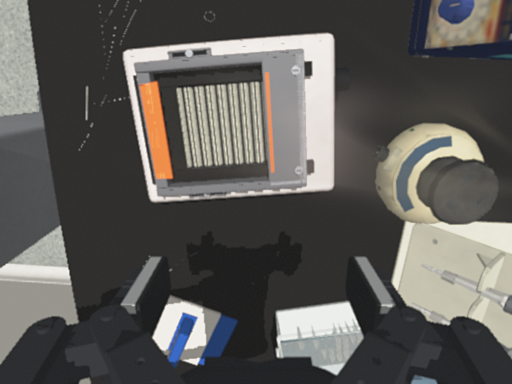

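View pics/c1.png

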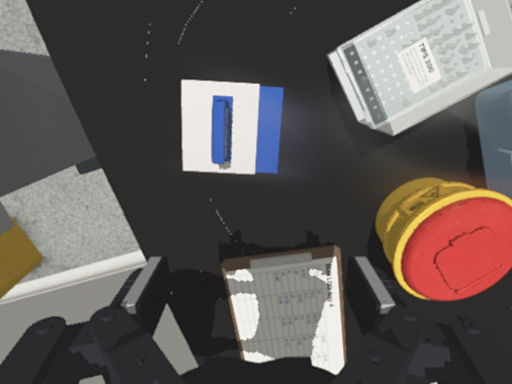

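View pics/c2.png

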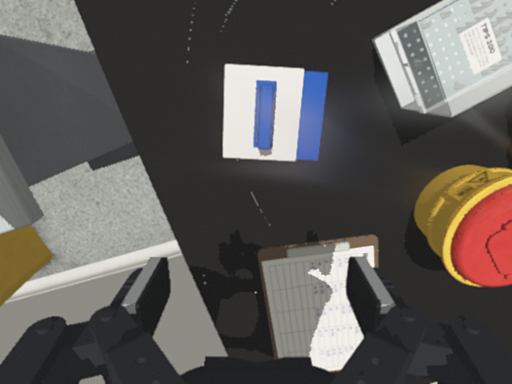

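u1/u2 show the unit with its broad orange catch on the left (u1 cols 222-242, rows 86-183) and the grey ledge on the right with a thin orange line at its free edge (u1 col ~345, rows 77-177). c1/c2 show the cover with handle at about (221,130) in c1 and (265,115) in c2, lip to the right. Now I'll measure.

Run:
```python
from workcell import optics
from h import *
def line(C,im,mask,side,z,rows):
    """edge pixel per row"""
    out=[]
    for v in rows:
        u=np.flatnonzero(mask[v])
        if len(u)>1: out.append([(u.min()-.5) if side=="L" else (u.max()+.5),v])
    return np.array(out)
for t,b1,b2 in [("u1",(205,250,80,190),(335,360,70,185)),("u2",(130,180,75,185),(255,285,65,180))]:
    im,d,C=load(optics,t);P=cloud(C,d)
    hsv=cv2.cvtColor(im,cv2.COLOR_BGR2HSV); o=(hsv[...,0]>3)&(hsv[...,0]<22)&(hsv[...,1]>130)&(hsv[...,2]>90)
    for n,b in (("catch",b1),("ledge",b2)):
        m=np.zeros_like(o);m[b[2]:b[3],b[0]:b[1]]=o[b[2]:b[3],b[0]:b[1]]
        m=cv2.morphologyEx(m.astype(np.uint8),cv2.MORPH_OPEN,np.ones((2,2)))>0
        q=P[m];q=q[np.isfinite(q[:,0])]
        rect=cv2.minAreaRect(np.argwhere(m)[:,::-1].astype(np.float32))
        print(t,n,m.sum(),q.mean(0).round(4),"z5-95",np.percentile(q[:,2],[5,50,95]).round(4))
        z={"catch":.064,"ledge":.064}[n]
        bp=on_plane(C,cv2.boxPoints(rect),z); print(bp[:,:2].round(4).tolist())
    # heights around
    big=P[60:200,120:410] ; 
    def zmed(u,v): return np.nanmedian(P[v-2:v+3,u-2:u+3].reshape(-1,3),0).round(4)
    print("ledge top",zmed(362,130) if t=="u1" else zmed(288,120),"bay",zmed(295,130) if t=="u1" else zmed(222,125),"box rim",zmed(395,100) if t=="u1" else zmed(325,100), "side wall", zmed(300,62) if t=="u1" else zmed(230,60),"sill",zmed(300,78) if t=="u1" else zmed(230,75))
for t in ["c1","c2"]:
    im,d,C=load(optics,t);P=cloud(C,d);hsv=cv2.cvtColor(im,cv2.COLOR_BGR2HSV)
    roi=np.zeros(d.shape,bool)
    roi[55:185,170:300]=1 if t=="c1" else 0
    if t=="c2": roi[50:175,210:340]=1
    blue=roi&(hsv[...,0]>100)&(hsv[...,0]<130)&(hsv[...,1]>120)&(hsv[...,2]>60)
    n,l,st,ce=cv2.connectedComponentsWithStats(blue.astype(np.uint8))
    for i in range(1,n):
        if st[i,4]>200:
            m=l==i;q=P[m];print(t,st[i],q[np.isfinite(q[:,0])].mean(0).round(4),np.nanpercentile(q[:,2],[5,50,95]).round(4))
            for z in (0.004,0.042): 
                bp=on_plane(C,cv2.boxPoints(cv2.minAreaRect(np.argwhere(m)[:,::-1].astype(np.float32))),z)
                print(z,bp[:,:2].round(4).tolist(),bp.mean(0).round(4), 'px',cv2.minAreaRect(np.argwhere(m)[:,::-1].astype(np.float32))[0])
    top=roi&(P[...,2]>0.034)
    q=P[top]; print("handle top",top.sum(),q.mean(0).round(4),q[:,2].max().round(4),np.percentile(q[:,2],[50]).round(4))
    rr=cv2.minAreaRect((q[:,:2]*1000).astype(np.float32));print(rr)
    pl=roi&(P[...,2]>0.003)&(P[...,2]<0.02);q=P[pl];rr=cv2.minAreaRect((q[:,:2]*1000).astype(np.float32));print("plate",rr,np.median(q[:,2]))
```

```text
u1 catch 813 [0.4781 0.1727 0.0605] z5-95 [0.0507 0.0628 0.0641]
[[0.4682, 0.2146], [0.4766, 0.2159], [0.4887, 0.1268], [0.4794, 0.1254]]
u1 ledge 275 [0.5789 0.1848 0.0656] z5-95 [0.0644 0.0657 0.0668]
[[0.5837, 0.1387], [0.573, 0.2274], [0.5754, 0.2275], [0.5864, 0.1388]]
ledge top [0.5947 0.1839 0.0652] bay [0.5349 0.1781 0.0484] box rim [0.63   0.2121 0.0431] side wall [0.5316 0.239  0.0652] sill [0.5346 0.2264 0.0508]
u2 catch 1755 [0.474  0.1718 0.0622] z5-95 [0.0516 0.063  0.0642]
[[0.4609, 0.2133], [0.4775, 0.2166], [0.4892, 0.127], [0.471, 0.123]]
u2 ledge 283 [0.5788 0.1848 0.0655] z5-95 [0.0641 0.0655 0.0666]
[[0.5723, 0.2269], [0.575, 0.2272], [0.5858, 0.1386], [0.5829, 0.1383]]
ledge top [0.5947 0.1884 0.0652] bay [0.533  0.1786 0.0458] box rim [0.6312 0.2072 0.0435] side wall [0.5407 0.2368 0.0652] sill [0.5396 0.225  0.0506]
c1 [ 256   86   28   88 1933] [ 0.525  -0.1342  0.0031] [0.0018 0.0031 0.0044]
0.004 [[0.496, -0.1765], [0.5293, -0.0864], [0.5528, -0.095], [0.5215, -0.186]] [ 0.5249 -0.136   0.004 ] px (269.3495788574219, 129.24517822265625)
0.042 [[0.4992, -0.1
[... 1420 characters left out ...]
88], [0.488, -0.1093], [0.4713, -0.1041]] [ 0.4828 -0.0961  0.042 ] px (266.0, 93.0)
c2 [254 106  17  43 458] [ 0.4686 -0.1307  0.0363] [0.008  0.0409 0.0422]
0.004 [[0.4535, -0.1501], [0.4673, -0.106], [0.4839, -0.1111], [0.4708, -0.1554]] [ 0.4689 -0.1306  0.004 ] px (262.0, 127.0)
0.042 [[0.4559, -0.1435], [0.4682, -0.1041], [0.4831, -0.1087], [0.4714, -0.1483]] [ 0.4696 -0.1262  0.042 ] px (262.0, 127.0)
handle top 977 [ 0.4755 -0.1166  0.0406] 0.0433 [0.0408]
((475.265869140625, -117.50424194335938), (62.75690841674805, 15.510494232177734), 69.54373168945312)
plate ((484.6947021484375, -120.95220184326172), (99.94572448730469, 110.37559509277344), 69.77430725097656) 0.005017760354249057
```

Run:
```python
from workcell import optics
from h import *
for t in ["u1","u2","top"]:
    if t=="top": d=np.load("top0.npy");C=cam(optics,"top");im=cv2.imread("pics/top0.png")
    else: im,d,C=load(optics,t)
    P=cloud(C,d).reshape(-1,3)
    m=(P[:,2]>0.03)&(P[:,2]<0.075)&(abs(P[:,0]-.54)<.13)&(abs(P[:,1]-.18)<.12);q=P[m]
    n,l,_,_=cv2.connectedComponentsWithStats(m.reshape(d.shape).astype(np.uint8)); k=np.bincount(l.ravel()[m]).argmax(); q=P[(l.ravel()==k)]
    rr=cv2.minAreaRect((q[:,:2]*1000).astype(np.float32));print(t,"box",rr)
    hi=q[(q[:,2]>0.058)]; rr=cv2.minAreaRect((hi[:,:2]*1000).astype(np.float32));print("frame",rr)
    yaw=0.122;ex=np.array([np.cos(yaw),np.sin(yaw)]);ey=np.array([-ex[1],ex[0]])
    L=(P[:,:2]-[0.5323,0.1775]);lx=L@ex*1000;ly=L@ey*1000
    for x0 in ((-30,-15),(0,15),(20,35)):
        for sgn in (1,-1):
            mm=(lx>x0[0])&(lx<x0[1])&(ly*sgn>40)&(ly*sgn<72)
            zb=[]
            for a in np.arange(44,68,1.5):
                s=mm&(ly*sgn>=a)&(ly*sgn<a+1.5); zb.append(round(float(np.nanmedian(P[s,2])*1000)) if s.sum() else None)
            print(t,x0,sgn,zb)
    for y0 in ((-30,-10),(10,30)):
        mm=(ly>y0[0])&(ly<y0[1])
        print("x profile",[(float(a),round(float(np.nanmedian(P[mm&(lx>=a)&(lx<a+1.5),2])*1000,),1)) for a in list(np.arange(-60,-42,1.5))+list(np.arange(40,53,1.5)) if (mm&(lx>=a)&(lx<a+1.5)).any()])
```

```text
u1 box ((550.727783203125, 181.06536865234375), (218.32998657226562, 153.64093017578125), 6.8034772872924805)
frame ((536.8812866210938, 179.01693725585938), (149.6708984375, 124.93921661376953), 7.1202239990234375)
u1 (-30, -15) 1 [51, 51, 51, 51, 51, 51, 51, 65, 65, 65, 65, 65, 64, 47, 48, 48]
u1 (-30, -15) -1 [51, 51, 51, 51, 51, 57, 65, 65, 65, 65, 65, 65, None, None, 50, 48]
u1 (0, 15) 1 [51, 51, 51, 51, 51, 51, 51, 64, 65, 65, 65, 65, 65, 44, 43, 43]
u1 (0, 15) -1 [250, 249, 250, 248, 248, 239, 246, 241, 65, 65, 65, 64, None, None, None, None]
u1 (20, 35) 1 [51, 51, 51, 51, 51, 51, 57, 65, 65, 65, 65, 65, 65, 43, 43, 43]
u1 (20, 35) -1 [282, 282, 282, 283, 283, 281, 281, 65, 65, 65, 65, 65, None, None, None, None]
x profile [(-60.0, 297.5), (-58.5, 298.2), (-57.0, 298.6), (-55.5, 294.8), (-54.0, 293.9), (-52.5, 292.0), (-51.0, 293.3), (-49.5, 293.1), (-48.0, 292.7), (-46.5, 293.0), (-45.0, 52.3), (-43.5, 51.5), (40.0, 45.1), (41.5, 48.4), (43.0, 64.1), (44.5, 65.4), (46.0, 64.6), (47.5, 65.6), (49.0, 65.1), (50.5, 65.3), (52.0, 65.2)]
x profile [(-60.0, 63.2), (-58.5, 63.0), (-
[... 2279 characters left out ...]
op (20, 35) -1 [55, 56, 56, 51, 53, 53, None, 67, 65, 67, 63, 69, 42, 45, 45, 46]
x profile [(-60.0, 63.6), (-58.5, 65.9), (-57.0, 63.7), (-55.5, 64.3), (-54.0, 61.4), (-52.5, 63.6), (-51.0, 63.7), (-48.0, 54.6), (-46.5, 50.2), (-45.0, 53.1), (-43.5, 50.1), (40.0, 47.3), (41.5, 48.7), (43.0, 44.6), (44.5, 54.9), (46.0, 68.6), (47.5, 68.1), (49.0, 64.9), (50.5, 67.0), (52.0, 71.2)]
x profile [(-60.0, 63.5), (-58.5, 66.1), (-57.0, 64.6), (-55.5, 65.7), (-54.0, 66.2), (-52.5, 63.0), (-51.0, 65.4), (-49.5, 56.7), (-48.0, 49.4), (-46.5, 51.3), (-45.0, 52.4), (-43.5, 52.5), (40.0, 48.1), (41.5, 46.4), (43.0, 48.5), (44.5, 54.0), (46.0, 65.5), (47.5, 65.1), (49.0, 66.6), (50.5, 71.1), (52.0, 67.2)]
```

Run:
```python
from workcell import optics
from h import *
im,d,C=load(optics,"u2")
im=im[40:215,120:345];im=cv2.resize(im,None,fx=3.5,fy=3.4,interpolation=cv2.INTER_NEAREST)
yaw=0.122;ex=np.array([np.cos(yaw),np.sin(yaw)]);ey=np.array([-ex[1],ex[0]])
def pt(x,y,z): 
    w=np.r_[np.array([0.5323,0.1775])+ex*x/1000+ey*y/1000,z]; u=project(C,w)[0]; return tuple(int(round(a)) for a in ((u-[119.5,39.5])*[3.5,3.4]))
for x,col,z in ((-49,(255,0,0),.063),(-51.5,(0,255,0),.063),(45,(255,0,0),.065),(42.5,(0,255,0),.065)):
    cv2.line(im,pt(x,-50,z),pt(x,50,z),col,1)
cv2.imwrite("pics/u2z.png",im);print(im.shape)
```

```text
(595, 788, 3)
```

View pics/u2z.png

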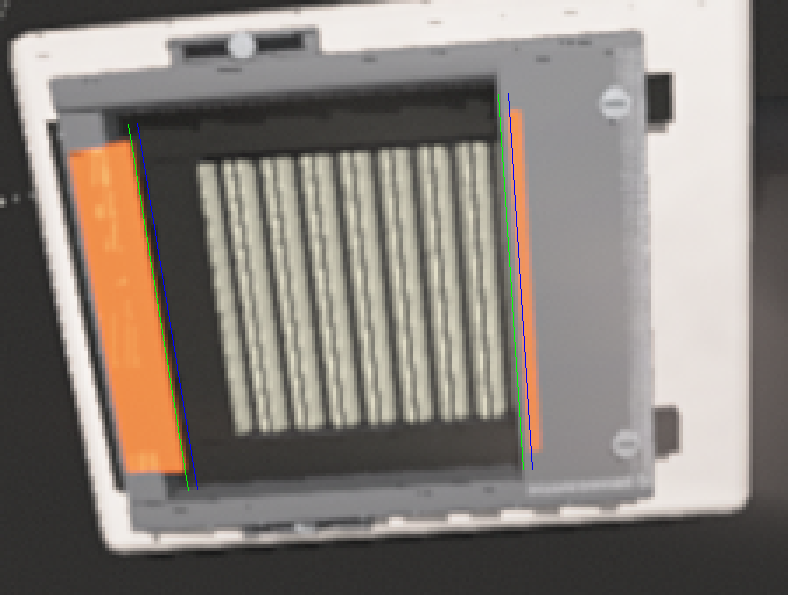

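The green lines, at -51.5 and +42.5 mm, sit on the catch edge and ledge edge. They are 94 mm apart as specified. That puts the shifted bay centre at (0.5297, 0.1781), yaw 0.122. The cover handle is at (0.4752, -0.1177), yaw -0.358. Depth heights read about 1 mm low throughout, so the sill is about 52 mm up. Next is the grasp.

Run:
```python
from workcell import r, command_gripper, optics
from h import *
q=tool(-0.358); x,y=0.4752,-0.1177
r.reach([x,y,0.10],q); command_gripper(0.05)
print(r.move_straight([x,y,0.0375],speed=0.06,max_force=8)); s=r.read_state();print(s["eef_pos"],s["contact_force"])
command_gripper(0.0,force=90); s=r.read_state();print("w",s["grip_width"],s["eef_pos"],s["contact_force"],s["time_s"])
r.move_straight([x,y,0.16],speed=0.10); r.hold(0.2)
snap(r,optics,"g1"); im,d=optics.get_image("side"); cv2.imwrite("pics/g1s.png",im[:,:,::-1])
s=r.read_state();print("w",s["grip_width"],s["eef_pos"],s["contact_force"],s["torque"],s["time_s"])
```

```text
False
[ 0.47547233 -0.11780958  0.03784326] [-0.15209018  0.45014913 -0.4157829 ]
w 0.012465084097979088 [ 0.47533706 -0.11775316  0.03797477] [-1.32285319  0.241388    6.02716122] 7.4083
w 0.012421453594272212 [ 0.47512259 -0.11765854  0.1597412 ] [ 0.62804749 -0.35351404 -1.68050993] [1.60278250e-02 1.70872797e-02 4.09101119e-05] 9.0833
```

View pics/g1.png

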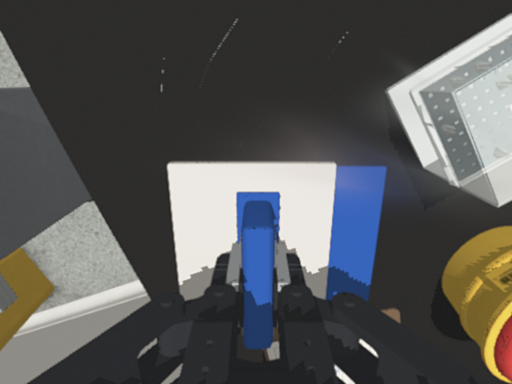

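View pics/g1s.png

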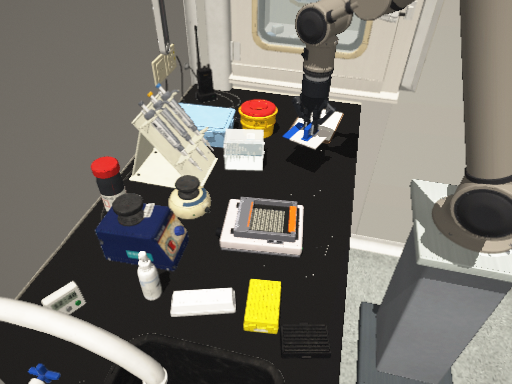

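The cover is held level by its handle. In g1 the plate spans cols 168-335 and the blue lip cols 335-386, with the plate's near edge at row 163. Next I'll measure the cover's pose in the tool frame.

Run:
```python
from workcell import optics
from h import *
im,d,C=load(optics,"g1")
z=np.load("g1.npz");Rt=Ro.from_quat(z["rot"]).as_matrix()
P=(cloud(C,d).reshape(-1,3)-z["pos"])@Rt*1000  # tool frame mm
P=P.reshape(*d.shape,3)
hsv=cv2.cvtColor(im,cv2.COLOR_BGR2HSV)
v,u=np.mgrid[:384,:512]
ok=(P[...,2]>20)&(P[...,2]<45)&(v<295)
w=ok&(hsv[...,1]<60)&(hsv[...,2]>150)&(u>160)&(u<345)
b=ok&(hsv[...,0]>100)&(hsv[...,0]<130)&(hsv[...,1]>100)&(u>325)&(u<400)
for n,m in (("plate",w),("lip",b)):
    q=P[m]; A=np.c_[q[:,:2],np.ones(len(q))]; c=np.linalg.lstsq(A,q[:,2],rcond=None)[0]
    print(n,len(q),"z",q[:,2].mean().round(2),"slopes",c.round(4),q.min(0).round(1),q.max(0).round(1))
for row in range(175,290,25):
    m=(ok&(P[...,2]>28))[row]; uu=np.flatnonzero(m&((u[row]<215)|(u[row]>320))); print(row,P[row,uu.min()].round(1),P[row,uu.max()].round(1),uu.min(),uu.max())
print([ (c, P[np.flatnonzero(ok[:,c]).min(),c].round(1).tolist()) for c in (190,230,290,320,345,365)])
```

```text
plate 13228 z 32.98 slopes [2.90000e-03 1.00000e-04 3.29097e+01] [-21.2 -44.7  20.7] [50.2 40.2 38.3]
lip 5866 z 34.93 slopes [1.30000e-03 1.60000e-03 3.48309e+01] [-29.1  39.6  32.9] [47.7 65.7 37.8]
175 [ 44.  -43.2  31.8] [43.2 64.9 34.8] 169 385
200 [ 29.9 -44.8  34.7] [29.8 64.6 34.8] 170 381
225 [ 16.5 -44.   33. ] [15.6 64.8 34.7] 173 378
250 [  1.6 -43.7  33.1] [-0.1 65.1 36. ] 176 374
275 [-14.  -43.4  32.9] [-15.3  64.7  34.5] 179 371
[(190, [49.5, -33.3, 36.4]), (230, [49.8, -13.3, 37.1]), (290, [49.7, 16.9, 37.8]), (320, [49.2, 32.0, 37.7]), (345, [47.5, 44.6, 36.4]), (365, [47.4, 54.8, 36.6])]
```

```bash
cat >> h.py <<'E'
B0=np.array([0.5297,0.1781,0.052]);YAW=0.122
EX=np.array([np.cos(YAW),np.sin(YAW),0]);EY=np.array([-EX[1],EX[0],0])
PIV=np.array([0,0.065,0.038])
def pose(xl,zl,deg,yl=0.):
    q=tool(YAW,np.radians(deg)); R=Ro.from_quat(q).as_matrix()
    p=B0+(EX*xl+EY*yl+np.array([0,0,zl]))/1000-R@PIV
    return p,q
def where(s):
    R=Ro.from_quat(s["eef_rot"]).as_matrix(); p=np.array(s["eef_pos"])+R@PIV-B0
    t=np.degrees(np.arcsin(-(R[:,1])[2]))
    return np.round([p@EX*1000,p@EY*1000,p[2]*1000,t],2)
def fb(s): f=np.array(s["contact_force"]); return np.round([f@EX,f@EY,f[2]],2)
E
python3 - <<'E'
from workcell import r, command_gripper, optics
from h import *
r.reach([0.46,0.0,0.17],tool(-0.1,0.1))
r.reach(*pose(38,45,13)); r.hold(0.2)
s=r.read_state(); print(where(s),fb(s),s["time_s"])
r.move_straight(*pose(38,22,13),speed=0.06); r.hold(0.2)
s=r.read_state(); print(where(s),fb(s),s["time_s"])
snap(r,optics,"a1"); im,d=optics.get_image("side"); cv2.imwrite("pics/a1s.png",cv2.resize(im[150:280,180:340,::-1],None,fx=4,fy=4))
im,d=optics.get_image("top"); cv2.imwrite("pics/a1t.png",cv2.resize(im[130:240,180:290,::-1],None,fx=5,fy=5))
E
```

```text
[38.09 -1.69 45.47 12.96] [ 0.3  -0.73 -1.27] 10.6
[38.23  0.09 22.34 12.96] [ 0.4  -0.02 -2.42] 11.3333
```

View pics/a1.png

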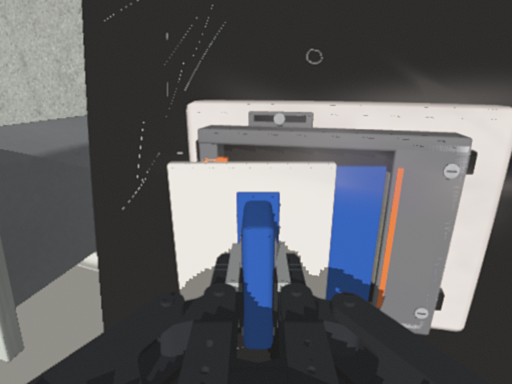

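View pics/a1s.png

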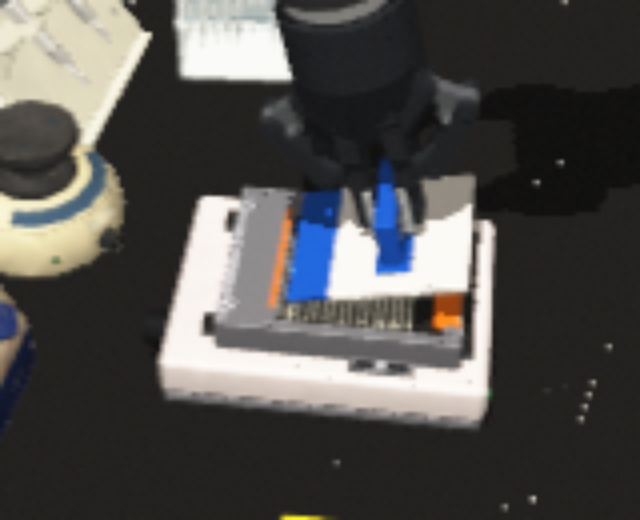

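a1 shows the tilted cover over the bay: lip end at col ~385 just short of the ledge edge (~col 390), plate near edge at row 163 inside the side wall (inner edge ~row 145). Now checking the relative position with depth before lowering.

Run:
```python
from workcell import optics
from h import *
im,d,C=load(optics,"a1")
P=(cloud(C,d)-B0)*1000; Q=np.stack([P@EX,P@EY,P[...,2]],-1)
for row in (185,210,240,265):
    print(row,[(c,Q[row,c].round(1).tolist()) for c in range(374,402,2)])
for col in (230,300):
    print(col,[(rr,Q[rr,col].round(1).tolist()) for rr in range(124,168,3)])
```

```text
185 [(374, [34.5, 37.6, 26.4]), (376, [35.6, 37.6, 26.1]), (378, [36.4, 37.9, 27.0]), (380, [37.3, 38.1, 27.6]), (382, [38.7, 37.5, 25.0]), (384, [44.8, 29.2, -3.9]), (386, [45.8, 29.6, -2.9]), (388, [46.8, 29.8, -2.3]), (390, [44.9, 34.3, 13.1]), (392, [45.8, 34.6, 13.9]), (394, [46.9, 34.5, 13.2]), (396, [48.0, 34.5, 12.9]), (398, [48.9, 34.7, 13.6]), (400, [49.8, 35.0, 14.3])]
210 [(374, [36.0, 24.3, 27.2]), (376, [37.3, 23.7, 25.3]), (378, [38.2, 23.8, 25.6]), (380, [39.3, 23.8, 25.3]), (382, [45.5, 13.3, -3.2]), (384, [46.5, 13.8, -2.2]), (386, [44.6, 19.7, 13.5]), (388, [45.6, 20.0, 13.9]), (390, [46.8, 19.7, 12.9]), (392, [47.8, 20.0, 13.5]), (394, [48.6, 20.4, 14.4]), (396, [50.0, 20.0, 13.1]), (398, [51.0, 20.1, 13.0]), (400, [51.8, 20.7, 14.4])]
240 [(374, [38.1, 6.8, 26.6]), (376, [39.4, 6.3, 25.3]), (378, [45.6, -7.1, -2.8]), (380, [46.5, -6.4, -1.4]), (382, [45.0, 0.5, 12.5]), (384, [45.9, 1.0, 13.5]), (386, [47.0, 1.0, 13.2]), (388, [48.1, 1.3, 13.4]), (390, [49.1, 1.6, 13.9]), (392, [50.3, 1.5, 13.4]), (394, [51.5, 1.4, 13.0]), (396, [52.6, 1.5, 13.0]), (398, [53.6, 1.
[... 565 characters left out ...]
7.9, 13.8]), (139, [-46.0, 56.1, 13.5]), (142, [-46.0, 54.4, 13.6]), (145, [-50.8, 49.9, -1.2]), (148, [-51.1, 47.9, -1.9]), (151, [-50.9, 46.1, -1.2]), (154, [-50.9, 44.2, -0.8]), (157, [-51.1, 42.2, -1.2]), (160, [-51.0, 40.3, -0.8]), (163, [-36.2, 49.5, 44.8]), (166, [-36.3, 47.9, 44.4])]
300 [(124, [-7.5, 63.7, -5.2]), (127, [-7.3, 62.0, -4.2]), (130, [-6.2, 61.6, 6.8]), (133, [-5.6, 60.8, 13.1]), (136, [-5.4, 59.3, 13.8]), (139, [-5.4, 57.6, 13.8]), (142, [-5.3, 55.9, 13.4]), (145, [-5.3, 54.1, 12.9]), (148, [-6.4, 50.2, 0.5]), (151, [-6.4, 48.0, -1.1]), (154, [-6.4, 46.1, -1.6]), (157, [-6.3, 44.4, -1.1]), (160, [-6.2, 42.6, -0.7]), (163, [-2.6, 49.8, 38.3]), (166, [-2.7, 47.9, 36.7])]
```

Alignment is within 1 mm: ledge edge at 44.7, wall at +53.7, plate edge at +49.8. Lowering the lip and feeling for the bar.

Run:
```python
from workcell import r, command_gripper, optics
from h import *
def rep(t):
    s=r.read_state(); print(t,where(s),fb(s),round(s["time_s"],2)); return s
rep("0")
print(r.move_straight(*pose(38,1.5,13),speed=0.03,max_force=4)); r.hold(0.15); s=rep("down")
w=where(s)
zl=max(w[2],0.8) if w[2]>1.8 else 1.2
f0=fb(s)
log=[]
for xl in np.arange(41,58.1,1.0):
    hit=r.move_straight(*pose(xl,zl,13),speed=0.012,max_force=5)
    s=r.read_state(); log.append((where(s),fb(s)-f0)); print(xl,hit,*log[-1])
    if hit or abs((fb(s)-f0)[0])>4.5: break
rep("end")
```

```text
0 [38.11  0.07 22.23 12.98] [ 1.23  0.68 -1.64] 11.48
False
down [3.818e+01 2.000e-02 1.740e+00 1.297e+01] [ 0.51 -0.34 -1.  ] 12.47
41.0 False [ 4.107e+01 -2.000e-02  1.170e+00  1.300e+01] [-0.52 -0.14 -0.77]
42.0 False [ 4.203e+01 -1.000e-02  1.190e+00  1.300e+01] [-0.86  0.38 -0.45]
43.0 False [4.307e+01 1.000e-02 1.210e+00 1.299e+01] [ 0.49 -0.62 -0.15]
44.0 False [4.405e+01 1.000e-02 1.200e+00 1.300e+01] [-0.53 -0.12 -0.19]
45.0 False [ 4.507e+01 -1.000e-02  1.200e+00  1.300e+01] [-1.21  0.32  0.61]
46.0 False [ 4.606e+01 -2.000e-02  1.190e+00  1.300e+01] [0.61 0.05 0.35]
47.0 False [47.07 -0.    1.2  13.  ] [-0.93  0.   -0.67]
48.0 False [48.07 -0.    1.21 13.  ] [ 0.21  0.15 -0.65]
49.0 False [ 4.904e+01 -2.000e-02  1.170e+00  1.300e+01] [-1.25  0.37 -0.17]
50.0 False [ 4.989e+01 -2.000e-02  1.150e+00  1.302e+01] [-1.21  0.72 -0.44]
51.0 False [50.86 -0.    1.16 13.02] [-1.93 -0.61  0.66]
52.0 False [51.81 -0.    1.14 13.03] [-3.14  0.39  0.78]
53.0 False [5.283e+01 4.000e-02 1.140e+00 1.303e+01] [-3.28  0.29 -0.15]
54.0 False [5.380e+01 4.000e-02 1.120e+00 1.303e+01] [-5.46 -0.68  1.02]
end [5.380e+01 4.000e-02 1.120e+00 1.303e+01] [-4.95 -1.02  0.02] 16.12
```

The bar is touched at about x=49. I'll average the force at rest to locate it precisely, then push on in small steps.

```bash
cat >> h.py <<'E'
def avg(r,n=10,dt=0.03):
    F=[];
    for _ in range(n): r.hold(dt); s=r.read_state(); F.append(fb(s))
    return np.mean(F,0).round(2),(np.std(F,0)/np.sqrt(n)).round(2),where(s),round(s["time_s"],2)
E
python3 - <<'E'
from workcell import r, command_gripper, optics
from h import *
print(avg(r))
for xl in (56,58):
    print(r.move_straight(*pose(xl,1.2,13),speed=0.012,max_force=6)); print(avg(r))
E
```

```text
(array([-3.99,  0.03, -0.02]), array([0.16, 0.14, 0.09]), array([53.91, -0.  ,  1.14, 13.01]), 16.45)
False
(array([-5.68,  0.17,  0.71]), array([0.08, 0.14, 0.13]), array([5.552e+01, 3.000e-02, 1.130e+00, 1.307e+01]), 17.1)
False
(array([-7.11, -0.14,  1.85]), array([0.13, 0.13, 0.2 ]), array([5.705e+01, 2.000e-02, 1.100e+00, 1.313e+01]), 17.75)
```

Run:
```python
from workcell import r, command_gripper, optics
from h import *
for xl in (59.5,61.,62.):
    print(r.move_straight(*pose(xl,1.5,13),speed=0.012,max_force=5)); a=avg(r);print(a)
    if a[0][0]<-9.9: break
snap(r,optics,"b1"); im,d=optics.get_image("side"); cv2.imwrite("pics/b1s.png",cv2.resize(im[150:280,180:340,::-1],None,fx=4,fy=4))
```

```text
False
(array([-7.95, -0.3 ,  1.66]), array([0.18, 0.15, 0.14]), array([5.808e+01, 4.000e-02, 1.180e+00, 1.319e+01]), 18.36)
False
(array([-8.97, -0.2 ,  2.43]), array([0.09, 0.12, 0.19]), array([5.928e+01, 3.000e-02, 1.170e+00, 1.323e+01]), 18.97)
False
(array([-9.54, -0.3 ,  2.65]), array([0.11, 0.15, 0.16]), array([6.001e+01, 4.000e-02, 1.130e+00, 1.326e+01]), 19.55)
```

View pics/b1.png

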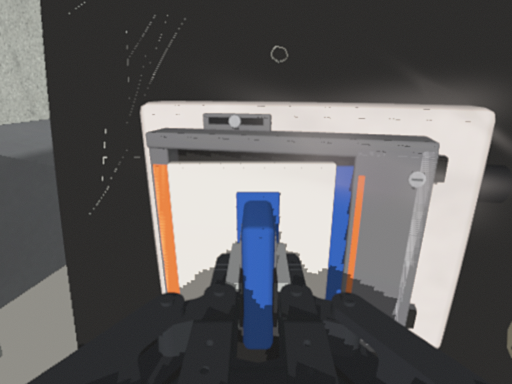

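View pics/b1s.png

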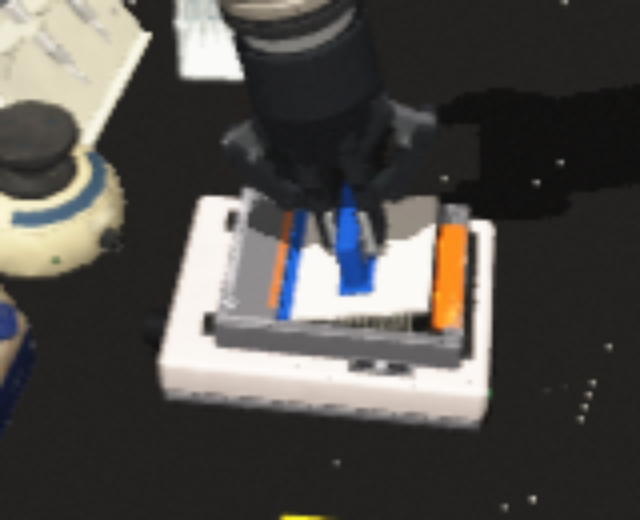

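Lip is under the ledge (b1: lip visible only at cols 330-352, ledge stripe at 355). Rear edge is at col ~169 beside the catch. I'll measure the rear clearance.

Run:
```python
from workcell import optics
from h import *
im,d,C=load(optics,"b1")
P=(cloud(C,d)-B0)*1000; Q=np.stack([P@EX,P@EY,P[...,2]],-1)
for row in (180,210,240,270):
    print(row,[(c,Q[row,c][[0,2]].round(1).tolist()) for c in range(156,186,2)])
    print(row,[(c,Q[row,c][[0,2]].round(1).tolist()) for c in range(328,362,3)])
for tag in ("b1","a1"):
  im,d,C=load(optics,tag)
  # cover tilt in world
  P=(cloud(C,d)-B0)*1000; Q=np.stack([P@EX,P@EY,P[...,2]],-1)
  q=np.concatenate([Q[168:186,178:325].reshape(-1,3)]); c=np.linalg.lstsq(np.c_[q[:,:2],np.ones(len(q))],q[:,2],rcond=None)[0]; print(tag,"tilt",np.degrees(np.arctan(c[0])),np.degrees(np.arctan(c[1])))
```

```text
180 [(156, [-64.5, 10.4]), (158, [-62.2, 11.9]), (160, [-61.6, 10.8]), (162, [-59.6, 11.9]), (164, [-58.7, 11.3]), (166, [-57.7, 10.8]), (168, [-55.8, 11.9]), (170, [-43.3, 31.6]), (172, [-42.4, 31.2]), (174, [-41.5, 31.0]), (176, [-40.6, 30.6]), (178, [-39.5, 30.6]), (180, [-39.0, 29.4]), (182, [-38.0, 29.3]), (184, [-37.0, 29.0])]
180 [(328, [33.1, 13.4]), (331, [34.6, 12.2]), (334, [36.1, 12.4]), (337, [37.6, 9.7]), (340, [39.1, 9.3]), (343, [40.5, 9.7]), (346, [42.0, 8.9]), (349, [43.5, 8.6]), (352, [44.9, 10.0]), (355, [46.2, 11.3]), (358, [47.4, 13.6]), (361, [48.9, 12.9])]
210 [(156, [-66.4, 10.9]), (158, [-64.8, 11.2]), (160, [-64.1, 10.2]), (162, [-62.3, 10.9]), (164, [-60.7, 11.3]), (166, [-59.6, 10.8]), (168, [-58.4, 10.6]), (170, [-57.0, 10.8]), (172, [-43.5, 32.1]), (174, [-42.9, 31.2]), (176, [-42.6, 29.6]), (178, [-40.7, 31.0]), (180, [-39.8, 30.6]), (182, [-39.4, 29.3]), (184, [-37.9, 29.9])]
210 [(328, [34.3, 11.8]), (331, [35.8, 12.8]), (334, [37.4, 9.5]), (337, [38.9, 8.6]), (340, [40.4, 10.4]), (343, [42.0, 8.9]), (346, [43.6, 7.7]), (349, [44.9, 10.2]), (352, [46
[... 1144 characters left out ...]
.2]), (349, [47.9, 14.2]), (352, [49.5, 13.9]), (355, [51.1, 13.0]), (358, [52.7, 13.1]), (361, [54.2, 13.1])]
 ** On entry to DLASCL parameter number  4 had an illegal value
 ** On entry to DLASCL parameter number  4 had an illegal valueTraceback (most recent call last):
  File "<stdin>", line 12, in <module>
    x, resids, rank, s = _umath_linalg.lstsq(a, b, rcond,
                         ~~~~~~~~~~~~~~~~~~~^^^^^^^^^^^^^
                                             signature=signature)
                                             ^^^^^^^^^^^^^^^^^^^^
    raise LinAlgError("SVD did not converge in Linear Least Squares")
numpy.linalg.LinAlgError: SVD did not converge in Linear Least Squares
```

Run:
```python
from workcell import r, command_gripper, optics
from h import *
print(r.move_straight(*pose(63,1.5,13),speed=0.012,max_force=5)); a=avg(r);print(a)
if a[0][0]>-12:
    f0=a[0]
    for th in (10,7.5,5,3.5):
        hit=r.move_straight(*pose(63,1.5,th),speed=0.015,max_force=6); a=avg(r,5,.03);print(th,hit,*a)
        if hit or np.linalg.norm(a[0]-f0)>5: break
s=r.read_state()
snap(r,optics,"d1"); im,d=optics.get_image("side"); cv2.imwrite("pics/d1s.png",cv2.resize(im[150:280,180:340,::-1],None,fx=4,fy=4))
```

```text
False
(array([-10.42,  -0.11,   3.32]), array([0.15, 0.1 , 0.18]), array([6.080e+01, 4.000e-02, 1.150e+00, 1.329e+01]), 20.23)
10 False [-10.03   0.12   2.94] [0.19 0.13 0.14] [6.079e+01 2.000e-02 1.050e+00 1.029e+01] 20.82
7.5 False [-10.41  -0.18   2.91] [0.11 0.22 0.31] [6.084e+01 5.000e-02 1.030e+00 7.770e+00] 21.35
5 False [-10.2   -0.38   2.63] [0.15 0.08 0.23] [6.088e+01 6.000e-02 9.800e-01 5.270e+00] 21.88
3.5 False [-10.2   -0.37   2.28] [0.17 0.15 0.21] [6.091e+01 3.000e-02 9.400e-01 3.760e+00] 22.33
```

View pics/d1.png

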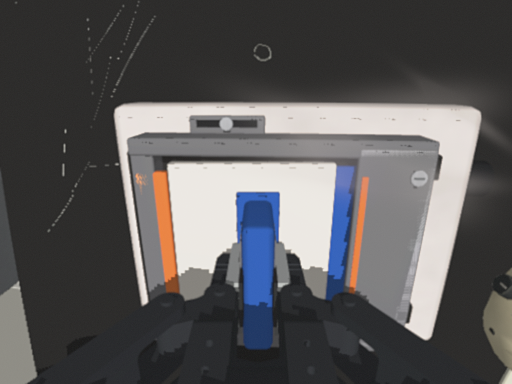

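View pics/d1s.png

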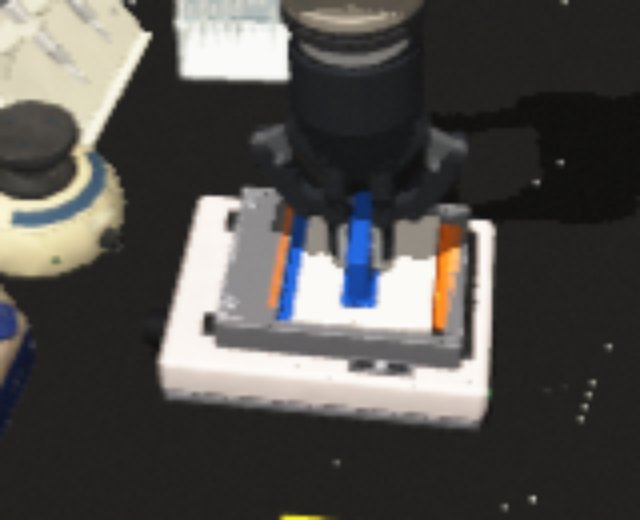

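Run:
```python
from workcell import optics
from h import *
im,d,C=load(optics,"d1")
P=(cloud(C,d)-B0)*1000; Q=np.stack([P@EX,P@EY,P[...,2]],-1)
for row in (180,200,220,240):
    print(row,[(c,*Q[row,c][[0,2]].round(1).tolist(),*im[row,c].tolist()) for c in range(164,184,1)])
q=Q[168:190,180:325].reshape(-1,3);q=q[np.isfinite(q).all(1)]; c=np.linalg.lstsq(np.c_[q[:,:2],np.ones(len(q))],q[:,2],rcond=None)[0]; print(np.degrees(np.arctan(c[:2])))
```

```text
180 [(164, -50.3, 11.1, 69, 134, 234), (165, -50.5, 9.3, 66, 128, 230), (166, -49.5, 10.4, 51, 106, 203), (167, -49.3, 9.6, 70, 95, 155), (168, -49.0, 9.1, 145, 154, 172), (169, -47.1, 12.7, 207, 217, 221), (170, -46.6, 12.7, 227, 232, 235), (171, -46.1, 12.5, 228, 233, 236), (172, -45.4, 13.3, 228, 233, 236), (173, -45.0, 12.9, 228, 233, 236), (174, -44.8, 11.9, 227, 232, 236), (175, -43.9, 13.0, 227, 233, 236), (176, -43.5, 12.9, 227, 232, 236), (177, -43.1, 12.4, 227, 232, 236), (178, -42.5, 12.8, 227, 232, 236), (179, -42.3, 11.6, 227, 232, 236), (180, -41.6, 12.3, 228, 232, 236), (181, -41.0, 12.4, 227, 232, 236), (182, -40.2, 13.5, 227, 232, 236), (183, -39.9, 12.7, 227, 233, 236)]
200 [(164, -51.1, 11.7, 69, 134, 234), (165, -51.5, 9.6, 70, 136, 235), (166, -50.3, 11.2, 68, 133, 234), (167, -49.6, 11.5, 64, 127, 229), (168, -49.1, 11.5, 51, 105, 202), (169, -49.2, 9.7, 72, 96, 155), (170, -47.4, 13.1, 150, 161, 177), (171, -47.1, 12.6, 211, 222, 224), (172, -46.0, 14.0, 227, 232, 236), (173, -45.8, 13.2, 228, 233, 237), (174, -45.4, 13.0, 228, 233, 236), (175, -45.3, 11.9, 227
[... 1008 characters left out ...]
1.3, 68, 132, 234), (165, -53.1, 11.4, 70, 133, 235), (166, -52.9, 10.5, 69, 133, 234), (167, -52.0, 11.4, 69, 133, 234), (168, -51.5, 11.1, 69, 133, 234), (169, -51.3, 10.2, 69, 133, 235), (170, -50.6, 10.6, 68, 133, 234), (171, -50.1, 10.5, 64, 126, 230), (172, -49.1, 11.5, 50, 105, 203), (173, -48.9, 10.7, 82, 104, 162), (174, -48.6, 9.9, 164, 173, 188), (175, -46.6, 13.9, 223, 228, 230), (176, -46.5, 12.7, 229, 235, 237), (177, -45.9, 12.7, 227, 233, 237), (178, -45.3, 12.7, 226, 232, 236), (179, -44.8, 12.8, 227, 232, 236), (180, -44.3, 12.7, 227, 232, 236), (181, -43.6, 13.1, 226, 232, 236), (182, -43.3, 12.3, 226, 232, 236), (183, -42.7, 12.5, 227, 233, 236)]
[-3.78444995  0.60166679]
```

There is about 1.5 mm of rear clearance to the catch edge, and the edge is already beside it with no force change. Continuing down to flat.

Run:
```python
from workcell import r, command_gripper, optics
from h import *
f0=np.array([-10.2,-.3,2.3])
for th in (2,1,-0.3):
    hit=r.move_straight(*pose(63,1.5,th),speed=0.012,max_force=6); a=avg(r,5,.03);print(th,hit,*a)
    if hit or np.linalg.norm(a[0]-f0)>5: break
else:
    for zl in (0.7,0,-0.7,-1.4):
        hit=r.move_straight(*pose(63,zl,-0.3),speed=0.008,max_force=6); a=avg(r,5,.03);print(zl,hit,*a)
        if hit or a[0][2]>7: break
snap(r,optics,"e1"); im,d=optics.get_image("side"); cv2.imwrite("pics/e1s.png",cv2.resize(im[150:280,180:340,::-1],None,fx=4,fy=4))
im,d,C=load(optics,"e1")
P=(cloud(C,d)-B0)*1000; Q=np.stack([P@EX,P@EY,P[...,2]],-1)
for row in (180,220,240):
    print(row,[(c,*Q[row,c][[0,2]].round(1).tolist(),int(im[row,c,0])) for c in range(160,180,1)])
q=Q[168:190,185:325].reshape(-1,3);q=q[np.isfinite(q).all(1)]; c=np.linalg.lstsq(np.c_[q[:,:2],np.ones(len(q))],q[:,2],rcond=None)[0]; print(np.degrees(np.arctan(c[:2])),q[:,2].mean())
```

```text
2 False [-9.59 -0.33  2.57] [0.08 0.22 0.15] [6.092e+01 3.000e-02 9.000e-01 2.260e+00] 22.92
1 False [-9.96  0.35  2.84] [0.22 0.24 0.26] [6.094e+01 2.000e-02 8.900e-01 1.260e+00] 23.34
-0.3 False [-9.79  0.09  2.34] [0.21 0.23 0.17] [ 6.094e+01  4.000e-02  8.500e-01 -4.000e-02] 23.8
0.7 False [-10.04   0.27   4.44] [0.11 0.15 0.17] [61.2   0.07  0.35 -0.08] 24.22
0 False [-10.35  -0.09   7.46] [0.29 0.18 0.17] [ 6.138e+01  5.000e-02  1.200e-01 -1.100e-01] 24.63
180 [(160, -49.7, 11.1, 64), (161, -48.9, 11.9, 55), (162, -48.9, 10.3, 41), (163, -48.8, 9.1, 34), (164, -51.5, -0.9, 33), (165, -51.3, -2.2, 40), (166, -50.3, -0.7, 40), (167, -49.8, -0.8, 80), (168, -49.3, -0.7, 158), (169, -47.3, 4.4, 216), (170, -46.7, 4.6, 227), (171, -45.7, 6.5, 228), (172, -45.6, 5.1, 227), (173, -44.8, 5.9, 227), (174, -44.7, 4.6, 227), (175, -44.1, 5.0, 227), (176, -43.4, 5.6, 227), (177, -43.0, 5.3, 227), (178, -42.7, 4.5, 227), (179, -42.0, 5.3, 227)]
220 [(160, -51.7, 11.3, 70), (161, -51.3, 11.0, 69), (162, -50.8, 11.0, 70), (163, -50.3, 11.1, 69), (164, -50.0, 10.3, 65), (165, -49.2, 11.3, 57),
[... 162 characters left out ...]
168), (173, -47.1, 4.6, 222), (174, -46.2, 6.0, 228), (175, -46.0, 5.0, 227), (176, -45.3, 5.6, 227), (177, -44.9, 5.1, 226), (178, -44.6, 4.4, 227), (179, -43.7, 5.6, 226)]
240 [(160, -53.1, 10.6, 69), (161, -52.3, 11.5, 69), (162, -52.0, 10.8, 69), (163, -51.8, 10.1, 69), (164, -50.8, 11.4, 69), (165, -50.5, 10.7, 69), (166, -50.1, 10.5, 67), (167, -49.4, 11.1, 58), (168, -48.9, 11.0, 45), (169, -49.0, 9.1, 36), (170, -51.5, -0.8, 30), (171, -50.7, -0.2, 29), (172, -50.4, -0.9, 27), (173, -49.6, -0.1, 83), (174, -49.3, -1.1, 168), (175, -46.9, 5.5, 224), (176, -46.2, 6.0, 229), (177, -45.8, 5.3, 227), (178, -45.3, 5.4, 226), (179, -44.8, 5.3, 226)]
[0.08851256 0.57921972] 5.086196606328232
```

View pics/e1.png

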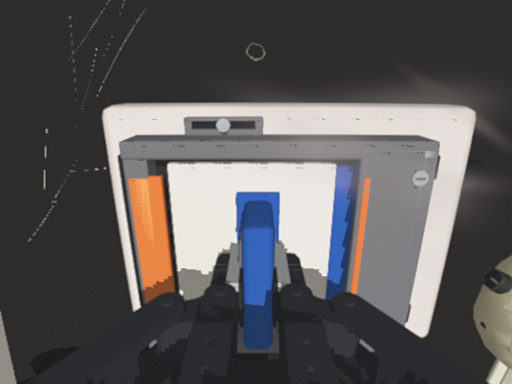

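Flat and down: plate top is at 6 mm over the sill after bias, tilt is 0.1°, and the rear edge is at -48, about 1 mm clear of the catch edge. I'll ease it forward with the spring most of the way, watching for a snag, then let go.

Run:
```python
from workcell import r, command_gripper, optics
from h import *
bad=False
for xl in (61.5,60,58.5,57,56):
    hit=r.move_straight(*pose(xl,0.4,-0.2),speed=0.012,max_force=6); a=avg(r,4,.03);print(xl,hit,*a)
    if hit or a[0][0]>-1.5 or a[0][2]>12: bad=True;break
snap(r,optics,"f1")
if not bad:
    command_gripper(0.034); r.hold(0.3); s=r.read_state(); print(s["grip_width"],fb(s),where(s),s["time_s"])
    snap(r,optics,"f2")
```

```text
61.5 True [-4.52  0.08  6.48] [0.23 0.2  0.23] [ 5.869e+01  5.000e-02 -1.700e-01  1.300e-01] 25.07
```

```bash
ls pics | grep f
python3 - <<'E'
import cv2,numpy as np,os
a=[cv2.imread(f"pics/{t}.png")[100:340,90:480] for t in ("f1","f2") if os.path.exists(f"pics/{t}.png")]
cv2.imwrite("pics/f12.png",np.hstack(a))
E
```

```text
f1.png
```

View pics/f12.png

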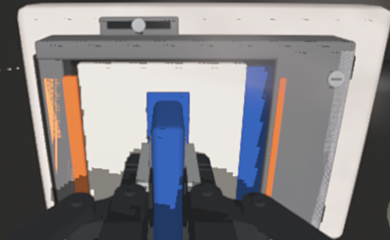

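The guard tripped on a 6 N change at x=58.7. That could be friction reversal on the foam under about 8 N of press, or a snag. I'll check the geometry and ease the press.

Run:
```python
from workcell import r, command_gripper, optics
from h import *
im,d,C=load(optics,"f1")
P=(cloud(C,d)-B0)*1000; Q=np.stack([P@EX,P@EY,P[...,2]],-1)
q=Q[168:190,185:325].reshape(-1,3);q=q[np.isfinite(q).all(1)]; c=np.linalg.lstsq(np.c_[q[:,:2],np.ones(len(q))],q[:,2],rcond=None)[0]; print(np.degrees(np.arctan(c[:2])),q[:,2].mean())
for row in (180,220): print(row,[(c,*Q[row,c][[0,2]].round(1).tolist(),int(im[row,c,0])) for c in range(160,180,1)])
s=r.read_state();w=where(s)
print(r.move_straight(*pose(w[0],w[2]+0.9,0),speed=0.008,max_force=8)); print(*avg(r,6))
```

```text
[0.09227616 0.59586586] 5.063889900224899
180 [(160, -52.3, 11.1, 70), (161, -51.8, 11.3, 70), (162, -51.1, 11.9, 70), (163, -51.0, 10.8, 70), (164, -50.4, 11.1, 70), (165, -50.1, 10.5, 66), (166, -49.6, 10.6, 58), (167, -49.3, 10.0, 48), (168, -48.9, 9.6, 98), (169, -50.1, 4.0, 177), (170, -49.4, 4.6, 224), (171, -48.8, 5.0, 229), (172, -48.5, 4.2, 227), (173, -47.8, 5.1, 227), (174, -47.2, 5.2, 227), (175, -46.9, 4.8, 227), (176, -46.2, 5.5, 227), (177, -45.6, 5.8, 227), (178, -45.3, 4.8, 227), (179, -44.8, 5.0, 227)]
220 [(160, -54.5, 11.1, 69), (161, -54.4, 9.8, 69), (162, -53.2, 11.9, 69), (163, -53.0, 11.1, 71), (164, -52.8, 10.2, 70), (165, -51.9, 11.2, 70), (166, -51.7, 10.3, 70), (167, -50.9, 11.2, 70), (168, -50.5, 10.9, 70), (169, -50.1, 10.7, 67), (170, -49.7, 10.2, 56), (171, -49.1, 10.4, 44), (172, -50.5, 4.1, 96), (173, -49.6, 5.4, 181), (174, -49.2, 5.2, 226), (175, -48.7, 4.9, 229), (176, -48.3, 4.6, 227), (177, -47.7, 4.8, 227), (178, -46.9, 5.6, 227), (179, -46.5, 5.3, 227)]
True
[-3.33 -0.25  5.58] [0.21 0.07 0.11] [ 5.646e+01  4.000e-02 -2.600e-01  3.000e-01] 25.62
```

Plate edge now reads x = -50 at z ≈ 5, behind the catch's free edge (-49), so it is sliding under the catch with only friction acting. Now letting go.

Run:
```python
from workcell import r, command_gripper, optics
from h import *
command_gripper(0.036); r.hold(0.3); s=r.read_state(); print(s["grip_width"],*avg(r,4))
w=where(s); p=np.array(s["eef_pos"])
print(r.move_straight(p+[0,0,0.05],speed=0.05,max_force=5)); print(*avg(r,3))
q=np.array(r.read_state()["eef_pos"])
r.move_straight(list(q+np.array([0.02,-0.03,0.10])),tool(YAW),speed=0.12); r.hold(0.2)
snap(r,optics,"k1"); s=r.read_state();print(s["eef_pos"],s["time_s"])
im,d=optics.get_image("side"); cv2.imwrite("pics/k1s.png",cv2.resize(im[150:280,180:340,::-1],None,fx=4,fy=4))
```

```text
0.03596654008983465 [-0.17  0.42  0.2 ] [0.2  0.3  0.13] [ 5.533e+01 -1.000e-02 -1.390e+00  4.600e-01] 26.4
False
[ 0.33  0.36 -0.02] [0.25 0.15 0.09] [ 5.512e+01 -1.000e-02  4.815e+01  5.100e-01] 27.65
[0.539979   0.14706547 0.23820016] 28.9333
```

View pics/k1.png

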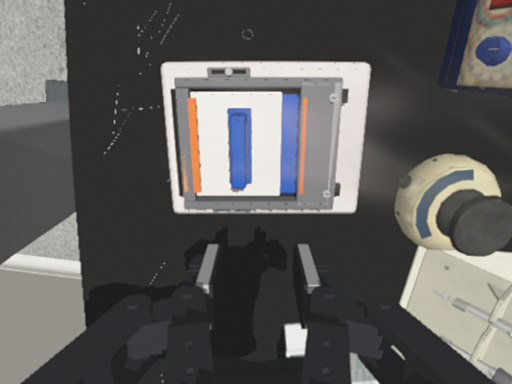

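View pics/k1s.png

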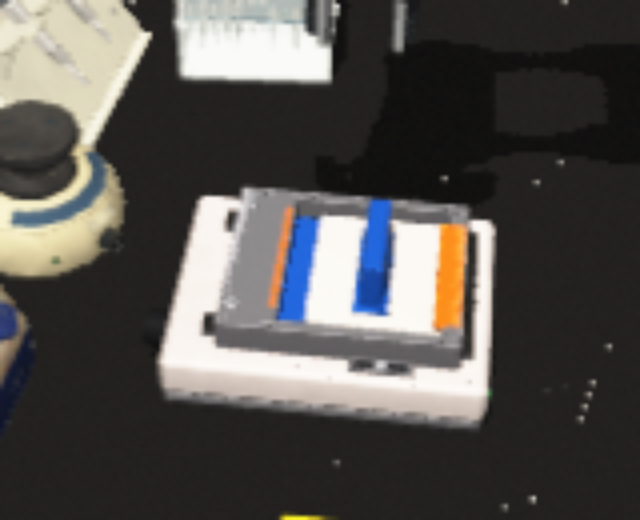

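k1 shows the cover flat in the frame: handle at (240,150), rear edge under the catch (col ~197), lip under the ledge (col ~300). Numeric check follows.

Run:
```python
from workcell import optics
from h import *
im,d,C=load(optics,"k1")
P=(cloud(C,d)-B0)*1000; Q=np.stack([P@EX,P@EY,P[...,2]],-1)
m=(Q[...,2]>35)&(Q[...,2]<48)&(abs(Q[...,0])<50)&(abs(Q[...,1])<50)
q=Q[m];print("handle",cv2.minAreaRect(q[:,:2].astype(np.float32)),q[:,2].mean())
hsv=cv2.cvtColor(im,cv2.COLOR_BGR2HSV)
w=(hsv[...,1]<40)&(hsv[...,2]>200)&(abs(Q[...,0])<60)&(abs(Q[...,1])<51)&(Q[...,2]>2)&(Q[...,2]<8)
q=Q[w];c=np.linalg.lstsq(np.c_[q[:,:2],np.ones(len(q))],q[:,2],rcond=None)[0];print("plate tilt rad",c[:2].round(4),"z",q[:,2].mean(),q.min(0),q.max(0))
b=(hsv[...,0]>100)&(hsv[...,0]<130)&(hsv[...,1]>100)&(Q[...,0]>15)&(Q[...,0]<50)&(abs(Q[...,1])<52)
q=Q[b];print("lip x",np.percentile(q,[2,98],axis=0).round(1))
for row in (130,170): print([(c,*Q[row,c][[0,2]].round(1).tolist()) for c in range(194,206)])
```

```text
handle ((-10.482507705688477, -0.5783634185791016), (63.359703063964844, 15.282344818115234), 89.38455963134766) 40.457968398329406
plate tilt rad [0.0001 0.0032] z 5.1094870238760555 [-54.22090645 -49.79698757   2.53193325] [28.89806886 49.00256686  7.98586488]
lip x [[ 30.2 -47.7   1.5]
 [ 44.3  46.2   4.5]]
[(194, -51.9, 10.3), (195, -50.8, 11.1), (196, -49.9, 11.2), (197, -49.3, 9.6), (198, -49.4, 4.2), (199, -48.2, 5.2), (200, -47.2, 5.4), (201, -46.2, 5.9), (202, -45.3, 5.9), (203, -44.5, 4.7), (204, -43.6, 4.8), (205, -42.5, 5.7)]
[(194, -54.2, 11.2), (195, -53.0, 12.1), (196, -52.5, 10.0), (197, -51.2, 11.4), (198, -50.2, 11.7), (199, -49.5, 10.6), (200, -49.4, 5.9), (201, -48.6, 4.9), (202, -47.5, 5.4), (203, -46.8, 3.8), (204, -45.6, 5.3), (205, -44.7, 4.5)]
```

Run:
```python
from workcell import r
r.finish_job(); print("done")
```

```text
the job is handed in; nothing more can be done
done
```

The cover is fitted on the filter unit and the job is handed in, at about 29 s of the 58 s allowed. `finish_job` reports no verdict.

**What I did:**
- I gripped the blue handle and hooked the lip under the ledge at 13° tilt.
- I felt the spring bar and pushed it about 11 mm in, with at most about 10.4 N averaged at the wrist.
- I swung the cover down to flat with about 1 mm clearance to the catch, eased it forward with the spring, let go and backed off.

**Last checks (wrist camera):**

| Check | Measured |
|---|---|
| Tilt | 0.003 rad |
| Plate top | about 5.1 mm over the sill as read, 6 mm after the constant 1 mm low depth reading |
| Handle centre along x | -10.5 mm (-10 mm is seated), so the rear end is against the front wall under the catch |
| Sideways offset | -0.6 mm |
| Yaw error | about 0.6° |

The fingers touch nothing. I kept the arm clear of the rack, tip box and reservoir but did not measure them again at the end.

**Disagreements:**
- The bar was felt about 1.5 mm earlier than the camera geometry predicted. The cover probably sat that much forward in the grip, so I went by force.
- The force guard (6 N change) tripped twice: once as I eased the cover forward and once as I relaxed the downward press. The first image check showed the edge already sliding under the catch. I put both down to friction reversing on the foam and did not take a second image before letting go.

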